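Set up the grain-projection bench

TASK

Set up the soil lab's projection bench: take the white alignment target out of the blue mount and stand it upright on the blue parking mat, seat every optic that is there in the three-point mount of its own base colour, fully home on all three vees so that it cannot rock, and slide the sample pot along the bench, without lifting or tipping it, until it stands wholly inside the green ring. Only when all that is done, push the lamp lever right over to on. Leave the other things on the bench where they are.

Things in the scene. Friction and masses are not known exactly. Their poses are not given: they have to be found in the camera images.
- lens_c (a point): Centre of the lens carrier (round clear lens, blue base), 41 mm above its feet. Black upright frame 14 mm thick along its x (pinch here), 64 mm wide along y, 18 to 82 mm above the feet, on a T-shaped base with three ball feet of 7 mm radius at x = 38, y = 0 and x = -26, y = +-32 mm. 0.22 kg. Starts standing on the bench; may be absent.
- filter_c (a point): Centre of the filter carrier (amber glass pane, yellow base), 41 mm above its feet. Black upright frame 14 mm thick along its x (pinch here), 64 mm wide along y, 18 to 82 mm above the feet, on a T-shaped base with three ball feet of 7 mm radius at x = 38, y = 0 and x = -26, y = +-32 mm. 0.22 kg. Starts standing on the bench; may be absent.
- mirror_c (a point): Centre of the mirror carrier (bright metal mirror, red base), 41 mm above its feet. Black upright frame 14 mm thick along its x (pinch here), 64 mm wide along y, 18 to 82 mm above the feet, on a T-shaped base with three ball feet of 7 mm radius at x = 38, y = 0 and x = -26, y = +-32 mm. 0.22 kg. Starts standing on the bench; may be absent.
- target_c (a point): Centre of the target carrier (white alignment card with a black dot, white base), 41 mm above its feet. Black upright frame 14 mm thick along its x (pinch here), 64 mm wide along y, 18 to 82 mm above the feet, on a T-shaped base with three ball feet of 7 mm radius at x = 38, y = 0 and x = -26, y = +-32 mm. 0.22 kg. Starts seated in the blue mount.
- mount_blue: Fixed mount for the blue base: blue disc, 112 mm across, 8 mm thick, with steel vee blocks (90 degrees, to 20 mm high) at the places of the three feet, running outward. Origin: middle of its underside, on the bench. Seated: carrier's x along the mount's x (one way only), its middle over the origin, feet 15 mm and centre point 56 mm above the bench. The vees draw balls in from 5 mm off.
- mount_yellow: Fixed mount for the yellow base: yellow disc, 112 mm across, 8 mm thick, with steel vee blocks (90 degrees, to 20 mm high) at the places of the three feet, running outward. Origin: middle of its underside, on the bench. Seated: carrier's x along the mount's x (one way only), its middle over the origin, feet 15 mm and centre point 56 mm above the bench. The vees draw balls in from 5 mm off.
- mount_red: Fixed mount for the red base: red disc, 112 mm across, 8 mm thick, with steel vee blocks (90 degrees, to 20 mm high) at the places of the three feet, running outward. Origin: middle of its underside, on the bench. Seated: carrier's x along the mount's x (one way only), its middle over the origin, feet 15 mm and centre point 56 mm above the bench. The vees draw balls in from 5 mm off.
- pot_c (a point): Centre of the closed steel sample pot, 36 mm above its underside. Body 100 mm across (lid rim 104 mm), 42 mm high; on top a black round knob 24 mm in diameter from 42 to 72 mm above the bench, by which to hold it. Mass about 0.45 kg. It starts on the white ring. Nothing stands between the rings.
- mark_view: Green ring painted flat on the bench, inner diameter 124 mm, outer 142 mm: the viewing position. Origin at its centre.
- mark_wait: The same ring in white: the waiting position, where the pot starts. Nothing stands between the two rings.
- park: Flat square parking mat, blue with a black edge, 150 mm square (blue 130 mm), so thin that things on it stand at bench height. Origin at its centre.
- lamp_base: Grey switch box of the lamp, 70 (its x) by 50 by 25 mm, fixed. Origin in the middle of its underside; its lever swings about a y axis 22 mm above the bench, from leaning to the box's -x (off) to leaning to its +x (on).
- lamp (a joint): Lamp lever: 0 = off (leaning 0.5 rad to the box's -x), 1.0 = fully on (0.5 rad to its +x); it turns lightly and stays where it is left.
- lamp_tip (a point): Centre of the red ball (13 mm radius) at the end of the lever, 80 mm from the lever's pivot, 92 mm above the bench at either end of its swing.
- scraper: Bystander: yellow-handled scraper, 240 mm long, lying. Origin at its underside's middle.
- jar: Bystander: jar with blue cap, 66 mm across, 75 mm high. Origin at its underside's middle.
- beaker: Bystander: glass beaker, 66 mm across, 85 mm high. Origin at its underside's middle.
- dish: Bystander: white bowl, 100 mm across, 45 mm high. Origin at its underside's middle.
- brush: Bystander: paint brush, 200 mm long, lying. Origin at its underside's middle.
- tin: Bystander: aluminium tin, 70 mm across, 40 mm high. Origin at its underside's middle.
- bottle: Bystander: bottle, 60 mm across, 130 mm high. Origin at its underside's middle.
Things that resemble listed ones, but are neither listed nor needed, are in the scene too. There is more than one size of the mount_red; the job needs the largest.

How it is judged:
By the outcome, as a careful person would: the job done as asked, in the order asked, and still so for the second after the job is handed in, with the robot touching nothing.
Of lens, filter, mirror only 2 to 3 are there at a start; the rules pass over those that are not, and their reading is None.
At some moment in a run one of lens, filter, mirror, pot may be knocked a few centimetres aside while the robot is not near it.
It also fails if it takes over 210 s, if anything falls off the work surface, if the arm or the gripper's body presses on something with over 40 N, if the wrist force passes 120 N, or if a joint passes its speed limit or range.

ROBOT

A 7-joint arm with a two-finger parallel gripper is mounted at the origin on the work surface. World frame = base frame: x ahead of the robot, y to its left, z up, the work surface at z = 0. Lengths are in mm, angles in rad, forces in N, time in s.
With the tool pointing down it reaches from about 400 to 875 mm from the base axis. Payload 6.5 kg.
Tool frame: the origin (TCP) lies between the finger pads; the fingertips stand 22 mm ahead of it and the grasp point (between the pads) lies 3 mm ahead of it; z points along the fingers, y is the line along which they close (so a half turn about z gives the same grasp; the last joint's range is limited). The gripper opens to 85 mm and grips with 20 to 120 N. Pads are 22 mm wide; open, the fingers measure 114 mm over their backs; the gripper's body (76 mm by 85 mm) begins 54 mm behind the grasp point. The pads swing forward as they close: fully open they stand 13 mm farther back than shut.
Start: joints at [1.058, 0.536, -0.004, 1.538, 0.003, 1.067, -0.071], TCP at [280.848, -586.187, 213.99] pointing down, gripper open.
Joint ranges: [-2.7, 2.7], [-0.37, 2.16], [-1.27, 1.26], [0.24, 2.4], [-1.31, 4.45], [0.19, 1.91], [-2.76, 2.76]. Speed limits (rad/s): [2.39, 2.39, 3.14, 3.14, 3.14, 3.14, 3.14].

INTERFACE

Orientations are given as a 3x3 rotation matrix whose columns are the frame's x, y, z axes.
In Python, from bench import env, kinematics, imaging, job gives the robot as it stands. The module is installed in compiled form; this text tells all that it offers. Calls block until the motion is done:
- env.goto(position, orientation): joint-space move of the TCP to a pose.
- env.move_l(position, vel=150, ori=None, f_stop=None): straight line of the TCP; ori=None keeps the orientation; vel is the mean speed in mm/s. With f_stop (N) it stops when the force on the tool has changed by that much, and returns True; else False.
- env.move_joints(angles): joint-space move.
- env.gripper_to(opening, grip_force=None): finger opening in mm; grip_force is the grip in N (None keeps the last); returns when the fingers have stopped.
- env.dwell(seconds).
- kinematics.ik(position, orientation): joint angles nearest the present ones, or None.
- imaging.capture(name): name is "side" or "top"; returns (picture, depth): 420x560x3 uint8, red, green, blue; 420x560 float32, mm along the optical axis (not along the pixel's ray), 0 where there is no reading.
- imaging.camera_model(name): a dict with "fx", "fy", "cx", "cy" (pixels), "world_to_cam" (4x4, takes a point from world to camera coordinates). Camera axes: x right, y down, z forward; pixel columns grow to the right and rows downward; lengths in mm; the calibration is good to about 2 mm. A picture is of the moment at which its call begins. camera_model takes no time and is no camera call.
A pose or a line that the arm cannot do raises env.PlanningError and nothing moves.
- job.close_job(): hands the job in; it is judged then, once.
Trained networks look in the newest picture that a camera, given by its name, has taken for a name from the list of things; names that differ only in an ending like _2 or _b are one class to them, and where a whole thing is asked for, a point or a joint stands for the part that bears it (a point fixed in the world has none). Each returns a list of dicts, best first, with "confidence" (0 to 1); they miss things now and then, are a little off and sometimes report something else, mostly with a low value. They report only what shows in the picture. A call takes as long as a camera call. They do not tell look-alikes from the thing itself.
- imaging.spot_in(camera, name): "point" ([x, y, z] in mm, in world coordinates, good to about 4 mm: the middle of the surface that is visible of it).
- imaging.tip_of(camera, name): "point" ([x, y, z] in mm, in world coordinates, good to about 4 mm: a listed point, or the origin of a listed thing).
Readings, each from a call of its own:
- env.read_t(): time.
- env.read_joint_pos(): joint angles.
- env.read_qvel(): joint speeds.
- env.read_tau(): joint torques, N m.
- env.read_position(): TCP position.
- env.read_orientation(): TCP orientation.
- env.read_force(): force on the tool from outside, world axes, zero at the start.
- env.read_moment(): the same for the moment, N m.
- env.read_gripper_width(): finger opening in mm.
- env.read_gripper_force(): force on a finger pad.
Only numpy, scipy, OpenCV 4.12 (cv2) and the standard library are available. Lean on these libraries where they do the work, as an engineer would, in place of code of your own. Each camera call takes 0.05 s, during which the arm holds its last target. There are 200 camera calls.

## Working session

There is one attempt and no reset: what is moved stays moved. The work goes in short steps, each a Python script; the robot and the scene stay as the last script left them, time stands still between calls to the robot, and variables do not carry over. Pictures are saved under pics/ and viewed, at most 14 in all, crops included, and the job is handed in when it is done.

```bash
mkdir -p pics
python3 - <<'E'
from bench import env,kinematics,imaging,job
import cv2,numpy as np
for c in("top","side"):
    p,d=imaging.capture(c); cv2.imwrite(f"pics/{c}0.png",cv2.resize(p[:,:,::-1],(800,600),interpolation=cv2.INTER_CUBIC)); np.save(f"pics/{c}0_d.npy",d); np.save(f"pics/{c}0_p.npy",p)
    m=imaging.camera_model(c); print(c,m["fx"],m["cx"],m["cy"],np.round(m["world_to_cam"],3).tolist())
for n in "lens_c filter_c mirror_c target_c mount_blue mount_yellow mount_red pot_c mark_view mark_wait park lamp_base lamp_tip".split():
    for c in("top","side"):
        print(n,c,[(np.round(r["point"]).astype(int).tolist(),round(r["confidence"],2)) for r in imaging.tip_of(c,n)][:5])
print(env.read_t(), env.read_orientation())
E
```

```text
top 517.4153252384391 276.96979200735143 213.90688740959152 [[-0.022, -1.0, -0.007, 29.026], [-0.995, 0.023, -0.094, 552.645], [0.094, 0.004, -0.996, 1790.593], [0.0, 0.0, 0.0, 1.0]]
side 468.99278709721614 276.6422765488831 207.81060615402725 [[-0.979, -0.205, 0.006, 517.795], [-0.14, 0.644, -0.752, 122.608], [0.15, -0.737, -0.659, 1549.086], [0.0, 0.0, 0.0, 1.0]]
lens_c top [([450, 19, 40], 0.82)]
lens_c side [([401, 357, -1], 0.68), ([457, 23, 40], 0.65)]
filter_c top [([492, -175, 42], 0.66)]
filter_c side [([496, -176, 39], 0.94)]
mirror_c top [([500, 188, 38], 0.72)]
mirror_c side [([498, 189, 41], 0.83)]
target_c top [([663, 21, 56], 0.73)]
target_c side [([660, 23, 56], 0.73)]
mount_blue top [([667, 23, 1], 0.65), ([579, -372, 1], 0.53)]
mount_blue side [([670, 24, 2], 0.66)]
mount_yellow top [([646, 224, 0], 0.86), ([666, -213, 1], 0.5)]
mount_yellow side [([645, 226, 4], 0.84)]
mount_red top [([232, -259, -2], 0.78), ([667, -215, 3], 0.77), ([839, -177, -1], 0.75)]
mount_red side [([668, -215, 0], 0.8), ([236, -258, 1], 0.55), ([840, -180, 5], 0.5), ([500, 189, 40], 0.44)]
pot_c top [([399, 358, 37], 0.93), ([401, 358, 0], 0.25)]
pot_c side [([399, 361, 36], 0.61)]
mark_view top [([573, 385, -1], 0.88)]
mark_view side [([575, 384, 2], 0.66)]
mark_wait top [([399, 358, 0], 0.93), ([540, -375, 94], 0.46)]
mark_wait side [([403, 361, -3], 0.91), ([647, 225, 1], 0.48)]
park top [([398, -352, -1], 0.87)]
park side [([738, -327, -2], 0.69), ([399, -352, -2], 0.66)]
lamp_base top [([578, -374, 0], 0.65)]
lamp_base side [([574, -374, 0], 0.7)]
lamp_tip top [([539, -374, 92], 0.59)]
lamp_tip side [([537, -378, 94], 0.62)]
1.4 [[ 9.01835855e-01  4.32078800e-01 -3.05796565e-05]
 [ 4.32078799e-01 -9.01835856e-01 -3.12891372e-05]
 [-4.10972036e-05  1.50048446e-05 -9.99999999e-01]]
```

View pics/top0.png

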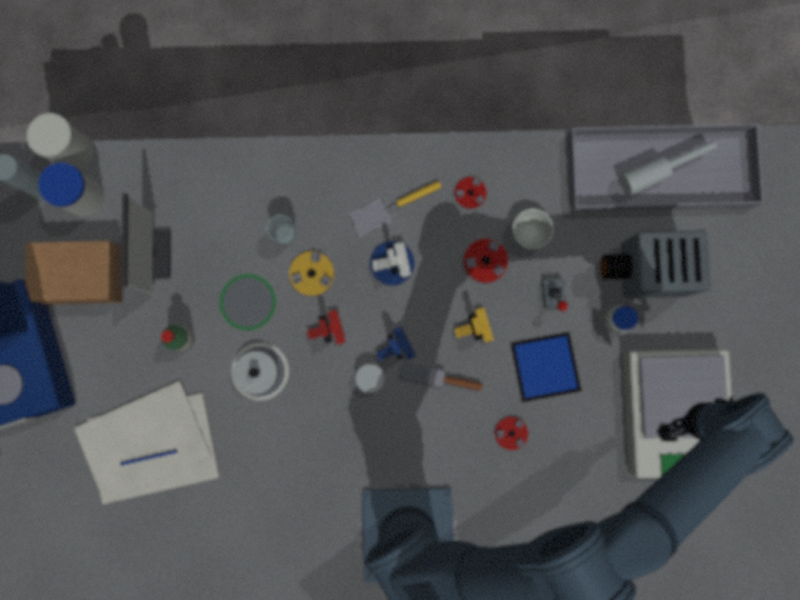

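View pics/side0.png

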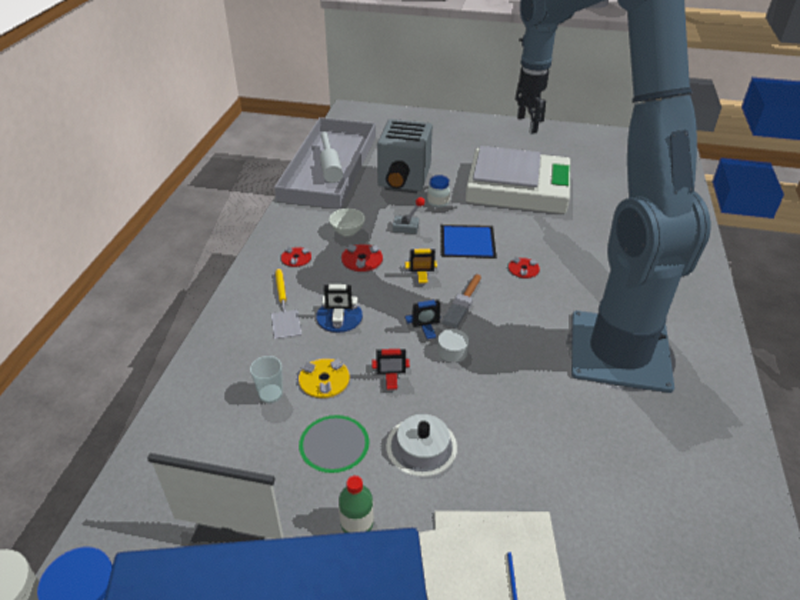

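```bash
cat > h.py <<'E'
import numpy as np,cv2
from bench import env,kinematics,imaging,job
def rect(c,p,x,y,z,half=70,n=200):
    """rectified crop of plane z: image up=+x world, left=+y; n px over 2*half mm"""
    m=imaging.camera_model(c);W=np.array(m["world_to_cam"]);s=2*half/n
    r,cc=np.mgrid[0:n,0:n]; X=x+half-(r+.5)*s; Y=y+half-(cc+.5)*s
    P=np.stack([X,Y,np.full_like(X,z),np.ones_like(X)],-1)@W.T
    u=m["fx"]*P[...,0]/P[...,2]+m["cx"]; v=m["fy"]*P[...,1]/P[...,2]+m["cy"]
    return cv2.remap(p,u.astype(np.float32),v.astype(np.float32),cv2.INTER_CUBIC)
E
python3 - <<'E'
from h import *
T=np.load("pics/top0_p.npy");S=np.load("pics/side0_p.npy")
L=[(452,20,13),(494,-175,13),(499,188,13),(667,23,25),(646,225,15),(668,-215,15)]
a=[rect("top",T,*l) for l in L];b=[rect("side",S,*l) for l in L]
im=np.vstack([np.hstack(a[:4]),np.hstack(a[4:]+b[4:]),np.hstack(b[:4])])
im=np.clip(im.astype(float)*1.5,0,255).astype(np.uint8)
cv2.imwrite("pics/mont.png",im[:,:,::-1])
E
```

```text
(no output)
```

View pics/mont.png

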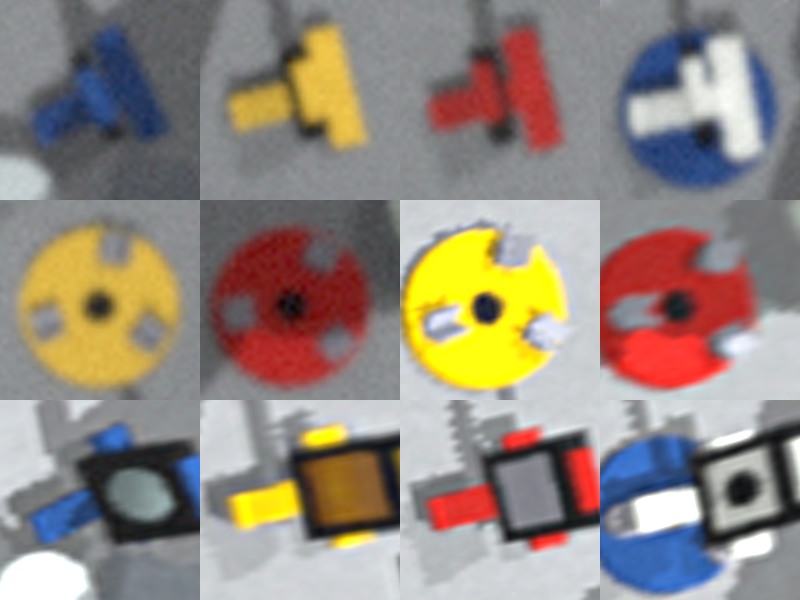

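```bash
cat >> h.py <<'E'
from scipy.optimize import minimize
def cap(c): return imaging.capture(c)[0]
def colmask(im,col):
    h,s,v=[a.astype(int) for a in cv2.split(cv2.cvtColor(im,cv2.COLOR_RGB2HSV))]
    return {"blue":(h>100)&(h<130)&(s>110)&(v>35),"yellow":(h>15)&(h<35)&(s>100)&(v>70),"red":((h<8)|(h>172))&(s>110)&(v>50),
            "white":(s<70)&(v>165)}[col].astype(np.float32)
def samp(f,x,y,th,P,half,n):
    c,s=np.cos(th),np.sin(th); s_=2*half/n
    X=x+c*P[:,0]-s*P[:,1]; Y=y+s*P[:,0]+c*P[:,1]   # offsets from crop centre
    return cv2.remap(f,((half-Y)/s_-.5).astype(np.float32).reshape(1,-1),((half-X)/s_-.5).astype(np.float32).reshape(1,-1),cv2.INTER_LINEAR)[0]
def grid(x0,x1,y0,y1,st=2): return np.stack(np.meshgrid(np.arange(x0,x1+.1,st),np.arange(y0,y1+.1,st)),-1).reshape(-1,2)
def fit(f,P,w,half,n,ths,r=12):
    sc=lambda q:-np.dot(w,samp(f,q[0],q[1],q[2],P,half,n))
    best=min(((sc((x,y,t)),x,y,t) for t in ths for x in np.arange(-r,r+1,4) for y in np.arange(-r,r+1,4)))
    o=minimize(sc,best[1:],method="Nelder-Mead",options=dict(initial_simplex=np.array(best[1:])+np.array([[0,0,0],[3,0,0],[0,3,0],[0,0,.08]]),xatol=.02,fatol=1e-4))
    return o.x,-o.fun
def carrier(col,x,y,p=None,z=14):
    """carrier base pose x,y,yaw from the top camera (T fit)"""
    p=cap("top") if p is None else p; half,n=90,180
    f=cv2.GaussianBlur(colmask(rect("top",p,x,y,z,half,n),col),(0,0),2)
    G=grid(-46,58,-54,54); X,Y=G.T; a=abs(Y)
    ins=((abs(X+26)<9)&(a<40))|((X>12)&(X<45)&(a<9)); ign=(abs(X)<12)&(X>-17)
    w=np.where(ins,1./ins.sum(),np.where(ign,0,-1.)/(~ins&~ign).sum())
    q,s=fit(f,G,w,half,n,np.arange(0,2*np.pi,.15)); return x+q[0],y+q[1],np.arctan2(np.sin(q[2]),np.cos(q[2])),s
def mount(col,x,y,p=None,cam="top"):
    """mount centre from disc colour moments, yaw from non-coloured vees"""
    p=cap(cam) if p is None else p; half,n=80,160
    G=grid(-56,56,-56,56); r=np.hypot(*G.T); 
    m=cv2.GaussianBlur(colmask(rect(cam,p,x,y,8,half,n),col),(0,0),2)
    m=cv2.morphologyEx(m,cv2.MORPH_CLOSE,np.ones((25,25)))
    R=grid(-70,70,-70,70); rr=np.hypot(*R.T); w=np.where(rr<56,1./(rr<56).sum(),-1./(rr>=56).sum())
    c,s1=fit(m,R,w,half,n,[0.],16)
    g=cv2.GaussianBlur(1-colmask(rect(cam,p,x+c[0],y+c[1],14,half,n),col),(0,0),2)
    d=np.min([np.hypot(G[:,0]-a,G[:,1]-b) for a,b in((38,0),(-26,32),(-26,-32))],axis=0)
    G,r,d=G[(r<52)&(r>18)],r[(r<52)&(r>18)],d[(r<52)&(r>18)]
    w=np.where(d<10,1./(d<10).sum(),-1./(d>=10).sum())
    ths=np.arange(0,2*np.pi,.02); v=[np.dot(w,samp(g,0,0,t,G,half,n)) for t in ths]
    q,s2=fit(g,G,w,half,n,[ths[int(np.argmax(v))]],4)
    th=np.arctan2(np.sin(q[2]),np.cos(q[2]))
    return x+c[0],y+c[1],th,round(s1,2),"vee",np.round(q[:2],1),round(s2,2)
E
python3 - <<'E'
from h import *
T=cap("top");S=cap("side")
for c,x,y in(("blue",452,20),("yellow",494,-175),("red",499,188)): print(c,np.round(carrier(c,x,y,T),2))
print("target",np.round(carrier("white",664,22,T,29),2))
for c,x,y in(("yellow",646,225),("red",668,-215)):
  for cam,p in(("top",T),("side",S)): print(c,cam,mount(c,x,y,p,cam))
for n in("tin","beaker","jar","dish"): print(n,[np.round(r["point"]).tolist() for r in imaging.tip_of("side",n)][:2])
E
```

```text
blue [451.76  22.66   2.03   0.86]
yellow [ 496.95 -174.93    1.82    0.83]
red [500.08 190.38   1.83   0.86]
target [6.5676e+02 2.5880e+01 1.9900e+00 3.0000e-02]
yellow top (np.float64(641.8087874078559), np.float64(226.1118787592918), np.float64(1.9348256799414894), np.float64(0.9), 'vee', array([0.9, 0.5]), np.float64(0.88))
yellow side (np.float64(640.6975688851371), np.float64(232.47971987420738), np.float64(1.9342457033781713), np.float64(0.89), 'vee', array([ 1.4, -2.9]), np.float64(0.85))
red top (np.float64(664.0429224737927), np.float64(-209.0869267567589), np.float64(1.7310093897074523), np.float64(0.88), 'vee', array([ 0.5, -0.6]), np.float64(0.88))
red side (np.float64(663.2432422430729), np.float64(-199.97886771021737), np.float64(1.730015353159775), np.float64(0.84), 'vee', array([ 0.9, -4. ]), np.float64(0.81))
tin []
beaker [[749.0, 294.0, -1.0], [376.0, 87.0, -1.0]]
jar [[510.0, -531.0, -3.0], [575.0, -377.0, -3.0]]
dish [[740.0, -327.0, -0.0], [538.0, -373.0, 92.0]]
```

```bash
cat >> h.py <<'E'
def hole(cam,p,x,y,z=8):
    g=cv2.GaussianBlur(rect(cam,p,x,y,z,22,88).max(2).astype(np.float32),(0,0),3)
    w=np.clip(g.min()*.5+np.median(g)*.5-g,0,None); r,c=np.mgrid[0:88,0:88]
    return round(x+22-((r*w).sum()/w.sum()+.5)*.5,1),round(y+22-((c*w).sum()/w.sum()+.5)*.5,1)
E
python3 - <<'E'
from h import *
T=cap("top");S=cap("side")
for x,y in((642,227),(664,-209)): print(hole("top",T,x,y),hole("side",S,x,y))
P=lambda c,n:[(np.round(r["point"]).astype(int).tolist(),round(r["confidence"],2)) for r in imaging.spot_in(c,n)][:2]
for n in("target_c","park","lens_c","tin","pot_c"): print(n,P("top",n),P("side",n))
# park mat pose from colour
m=colmask(rect("top",T,398,-352,0,100,400),"blue").astype(np.uint8)
cs=max(cv2.findContours(m,0,2)[0],key=cv2.contourArea); (c,r),wh,a=cv2.minAreaRect(cs); print("park",398+100-r/2,-352+100-c/2,wh,a)
E
```

```text
(np.float64(642.3), np.float64(226.3)) (np.float64(642.1), np.float64(228.2))
(np.float64(664.6), np.float64(-210.0)) (np.float64(665.3), np.float64(-208.1))
target_c [([662, 15, 32], 0.74), ([573, 391, 0], 0.45)] [([659, 28, 59], 0.78), ([497, 194, 40], 0.26)]
park [([398, -347, 2], 0.82), ([666, -213, 11], 0.75)] [([404, -345, 5], 0.81)]
lens_c [([449, 14, 21], 0.64), ([644, 230, 4], 0.26)] [([450, 28, 41], 0.76)]
tin [([378, 86, 40], 0.54), ([572, 388, 2], 0.5)] [([381, 103, 39], 0.67)]
pot_c [([402, 360, 43], 0.89)] [([398, 370, 40], 0.68)]
park 397.2229766845703 -349.3378372192383 (280.79345703125, 278.9850769042969) 80.53767395019531
```

```bash
cat >> h.py <<'E'
def R(psi):
    y=np.array([np.cos(psi),np.sin(psi),0.]); z=np.array([0,0,-1.]); return np.stack([np.cross(y,z),y,z],1)
def Rbest(pos,psi):
    o=[(abs(q[6]),i) for i in(0,1) if (q:=kinematics.ik(pos,R(psi+i*np.pi))) is not None]
    return R(psi+min(o)[1]*np.pi)
UP=270
def up(z=UP,vel=250): p=np.array(env.read_position()); env.move_l([p[0],p[1],z],vel=vel)
def pick(x,y,th,feet=0,grip=50,opening=46):
    o=Rbest([x,y,UP],th); env.gripper_to(opening); env.goto([x,y,UP],o)
    env.move_l([x,y,feet+110],vel=250); hit=env.move_l([x,y,feet+69],vel=100,f_stop=12)
    env.gripper_to(5,grip); w=env.read_gripper_width(); print("grip w",w,"hit",hit,"t",env.read_t(),"F",np.round(env.read_force(),1)); return w
def place(x,y,th,feet=0,over=2):
    """lower held carrier; stop at contact"""
    o=Rbest([x,y,UP],th); env.goto([x,y,UP],o); env.move_l([x,y,feet+69+25],vel=250)
    hit=env.move_l([x,y,feet+69-over],vel=40,f_stop=6); p=np.array(env.read_position())
    print("place hit",hit,"z above feet ref",round(p[2]-69-feet,1),"F",np.round(env.read_force(),1),"M",np.round(env.read_moment(),2))
E
python3 - <<'E'
import h
from h import *
T=cap("top"); S=cap("side")
im=rect("top",T,662,24,27,90,180); hsv=cv2.cvtColor(im,cv2.COLOR_RGB2HSV); print(np.percentile(im[50:130,50:130].min(2),[50,80,90,97]))
for th in(130,150):
    h.colmask=lambda im,col:((im.min(2)>th)).astype(np.float32)
    for z in (24,29): print(th,z,np.round(carrier("white",662,24,T,z),2))
print(kinematics.ik([662,24,270],R(1.76)),kinematics.ik([662,24,270],R(1.76+np.pi)))
E
```

```text
[111. 149. 154. 160.]
130 24 [663.67  24.25   1.77   0.83]
130 29 [662.89  24.29   1.77   0.83]
150 24 [6.6355e+02 2.5180e+01 1.7700e+00 4.6000e-01]
150 29 [6.6306e+02 2.5320e+01 1.7700e+00 4.6000e-01]
[ 0.37113519  0.62222613 -0.75566217  1.40677075  0.43025094  1.28093016
  1.34727287] [ 0.07679498  0.52743266 -0.27269716  1.42716291  0.14557775  1.20677068
 -1.59406335]
```

Run:
```python
from h import *
for n,x,y,t in(("tgt",663,24,1.77),("park",397,-349,1.737),("lens",452,22.7,2.03),("filt",497,-175,1.82),("ym",642,226.5,1.934),("mir",500,190,1.83),("rm",664.6,-209,1.73)):
  for s in(0,1):
    q=[kinematics.ik([x,y,z],R(t+s*np.pi)) for z in(270,70)]; print(n,s,[None if a is None else np.round(a,2).tolist() for a in q])
```

```text
tgt 0 [[0.37, 0.62, -0.76, 1.4, 0.43, 1.28, 1.36], [0.36, 0.85, -0.73, 1.56, 0.65, 0.98, 1.2]]
tgt 1 [[0.08, 0.53, -0.27, 1.42, 0.15, 1.21, -1.58], [0.0, 0.73, -0.16, 1.58, 0.14, 0.84, -1.58]]
park 0 [[1.19, 0.35, -0.69, 1.77, 0.24, 1.12, 2.16], [1.12, 0.63, -0.63, 1.93, 0.53, 0.75, 1.92]]
park 1 [[0.65, 0.27, -0.02, 1.8, 0.01, 1.08, -0.77], [0.64, 0.54, -0.01, 1.96, 0.01, 0.64, -0.77]]
lens 0 [[0.77, 0.28, -1.07, 1.93, 0.28, 1.09, 1.62], [0.69, 0.73, -1.08, 2.1, 0.88, 0.86, 1.1]]
lens 1 [[0.29, 0.16, -0.49, 1.95, 0.09, 1.05, -1.35], [0.1, 0.46, -0.3, 2.13, 0.24, 0.58, -1.49]]
filt 0 [[0.85, 0.36, -0.75, 1.77, 0.27, 1.12, 1.84], [0.76, 0.64, -0.65, 1.93, 0.55, 0.76, 1.6]]
filt 1 [[0.38, 0.27, -0.15, 1.79, 0.05, 1.08, -1.11], [0.34, 0.54, -0.11, 1.96, 0.09, 0.64, -1.15]]
ym 0 [[0.09, 0.68, -0.84, 1.35, 0.5, 1.33, 1.18], [0.1, 0.92, -0.83, 1.5, 0.74, 1.05, 1.02]]
ym 1 [[-0.02, 0.62, -0.63, 1.36, 0.37, 1.28, -1.87], [-0.16, 0.79, -0.38, 1.52, 0.34, 0.9, -1.86]]
mir 0 [[0.4, 0.52, -1.15, 1.74, 0.51, 1.22, 0.94], [0.06, 0.65, -0.67, 1.91, 0.57, 0.77, 0.9]]
mir 1 [[0.14, 0.37, -0.74, 1.75, 0.27, 1.13, -2.0], [-0.14, 0.58, -0.39, 1.92, 0.34, 0.7, -2.05]]
rm 0 [[0.65, 0.67, -0.69, 1.3, 0.42, 1.31, 1.69], [0.63, 0.87, -0.64, 1.46, 0.58, 1.0, 1.58]]
rm 1 [[0.29, 0.58, -0.08, 1.33, 0.04, 1.23, -1.2], [0.27, 0.78, -0.04, 1.49, 0.04, 0.88, -1.2]]
```

s=1 works everywhere. Pick the target and park it.

```bash
cat >> h.py <<'E'
Rbest=lambda pos,psi:R(psi+np.pi)
E
python3 - <<'E'
from h import *
w=pick(663,24.5,1.77,15)
if w>9:
    env.move_l([663,24.5,84+30],vel=60); up()
    a=1.737; c=np.array([397.5,-349])-5*np.array([np.cos(a),np.sin(a)])
    place(*c,a,0)
    env.gripper_to(46); up()
    p=cap("top"); cv2.imwrite("pics/t1.png",np.hstack([rect("top",p,397,-349,5,110,400),rect("top",p,662,24,10,80,400)])[:,:,::-1])
    for x,y in((664,24),): print(hole("top",p,x,y),mount("blue",x,y,p))
    print("w",env.read_gripper_width(),"t",env.read_t())
    print([np.round(r["point"]).tolist() for r in imaging.tip_of("top","target_c")][:2])
E
```

```text
grip w 5.072756946371487 hit False t 7.1917 F [0.4 0.2 0.6]
```

Run:
```python
from h import *
print(env.read_position(),env.read_gripper_width())
p=cap("side"); cv2.imwrite("pics/s1.png",cv2.resize(p[130:280,160:360,::-1],(800,600),interpolation=cv2.INTER_CUBIC))
```

```text
[663.08297168  24.49459783  84.20298921] 5.072756946371487
```

View pics/s1.png

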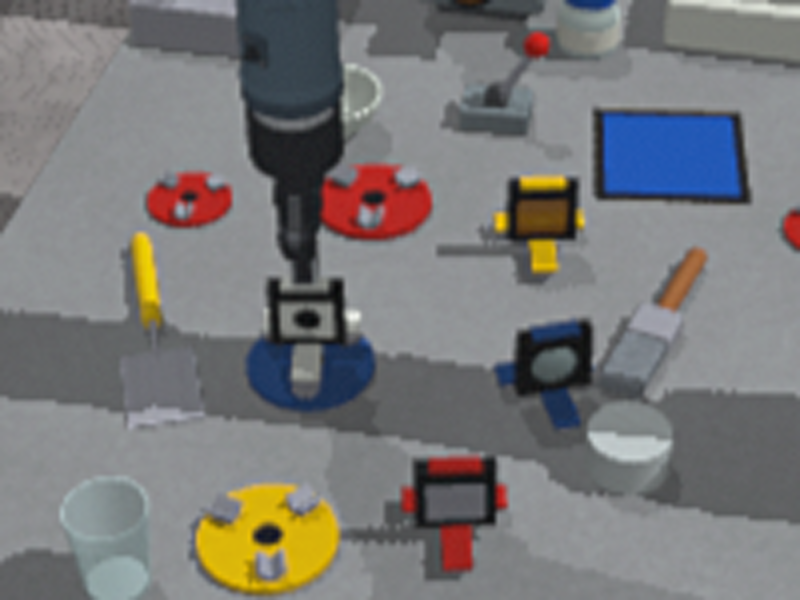

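```bash
cat >> h.py <<'E'
def cloud(c,p,d,x,y,z0=5,z1=110,r=60):
    m=imaging.camera_model(c);v,u=np.nonzero(d>0);Z=d[v,u]
    C=np.stack([(u-m["cx"])*Z/m["fx"],(v-m["cy"])*Z/m["fy"],Z,np.ones_like(Z)],1)
    W=(C@np.linalg.inv(np.array(m["world_to_cam"])).T)[:,:3]; k=(np.hypot(W[:,0]-x,W[:,1]-y)<r)&(W[:,2]>z0)&(W[:,2]<z1)
    return W[k],p[v[k],u[k]]
E
python3 - <<'E'
from h import *
p0=env.read_position(); 
print("F",env.read_force())
S,d=imaging.capture("side");T,dt=imaging.capture("top")
for n,x,y,th in(("mir",500,190,1.83),("filt",497,-175,1.82)):
  for c,p,dd in(("side",S,d),("top",T,dt)):
    W,col=cloud(c,p,dd,x,y); dx,dy=W[:,0]-x,W[:,1]-y
    X=dx*np.cos(th)+dy*np.sin(th);Y=-dx*np.sin(th)+dy*np.cos(th)
    b=col.max(1)<45; print(n,c,"z max",np.percentile(W[:,2],[50,90,99]),"black n",b.sum())
    H,_,_=np.histogram2d(W[:,2],X,[np.arange(5,100,10),np.arange(-50,60,10)]); print(H.astype(int)[::-1])
E
```

```text
F [-0.59283513 -0.20245121 -0.23377612]
mir side z max [42.50266986 81.64067441 85.91134436] black n 113
[[ 0  0  0  0  1  8  2  0  0  0]
 [ 0  0  0  0 26 56  7  0  0  0]
 [ 0  0  0  0  0 43  5  0  0  0]
 [ 0  0  0  0  0 34  2  0  0  0]
 [ 0  0  0  0  1 52  2  0  0  0]
 [ 0  0  0  0  0 38  5  0  0  0]
 [ 0  0  0  0  0 40  7  0  0  0]
 [ 0  6 11 14  4 28 21 20 17 19]
 [ 0  1  3  2  2  6  1  2  3  6]]
mir top z max [18.52524206 81.39559249 87.2956614 ] black n 20
[[ 0  0  0  0  9 12  0  0  0  0]
 [ 0  0  0  0 25 30  0  0  0  0]
 [ 0  0  0  0  7  2  0  0  0  0]
 [ 0  0  0  0  0  1  0  0  0  0]
 [ 0  0  0  0  2  0  0  0  0  0]
 [ 0  0  0  0  4  0  0  0  0  0]
 [ 0  0  5  1  6  1  2  0  1  1]
 [ 0 38 48 44 14  1  6 15 12  9]
 [ 7 16 20 13 13  4 12 11 13 13]]
filt side z max [39.78078267 81.38720756 86.26639122] black n 82
[[ 0  0  0  0  0  6  3  0  0  0]
 [ 0  0  0  0 14 31 16  0  0  0]
 [ 0  0  0  0  0 22 11  0  0  0]
 [ 0  0  0  0  0 25  4  0  0  0]
 [ 0  0  0  0  2 36  1  0  0  0]
 [ 0  0  0  0  3 30  5  0  0  0]
 [ 0  0  0  0  2 32  6  0  1  0]
 [ 0  4 11  7  3 26 13 13  9 12]
 [ 0  1  1  5  5  2  2  3  2  3]]
filt top z max [19.74424367 81.82853354 88.76690063] black n 13
[[ 0  0  0  0  5 15  0  0  0  0]
 [ 0  0  0  0 17 39  0  0  0  0]
 [ 0  0  0  0  4  7  1  0  0  0]
 [ 0  0  0  0  0  3  0  0  0  0]
 [ 0  0  0  0  0  1  0  0  0  0]
 [ 0  0  0  0  0  2  0  0  0  0]
 [ 0  2  3  2  0 11  0  2  0  0]
 [ 0 25 45 39  1 13 12 13 13 14]
 [ 5 13 20 16  4  8 13 13  8  8]]
```

Run:
```python
from h import *
S,d=imaging.capture("side");x,y,th=663,24.5,1.77
np.save("pics/s_d.npy",d)
W,col=cloud("side",S,d,x,y,10,170,75); dx,dy=W[:,0]-x,W[:,1]-y
X=dx*np.cos(th)+dy*np.sin(th);Y=-dx*np.sin(th)+dy*np.cos(th)
H,_,_=np.histogram2d(W[:,2],X,[np.arange(10,171,10),np.arange(-50,60,10)]); print(H.astype(int)[::-1])
k=abs(X)<60
H,_,_=np.histogram2d(W[:,2],Y,[np.arange(10,171,10),np.arange(-60,61,10)]); print(H.astype(int)[::-1])
print(env.read_gripper_force(),env.read_orientation().round(3) if hasattr(env.read_orientation(),'round') else env.read_orientation())
```

```text
[[ 0  0  0  0  1  0  4  1  1  3]
 [ 0  0  0  0  0  0  3  1 11  0]
 [ 0  0  0  0  0  0  0  2  1  0]
 [ 0  0  0  0  0  0  2  2  0  0]
 [ 0  0  0  0  0  1 14  1  0  0]
 [ 0  0  0  0  3  1 11  3  0  0]
 [ 0  0  0  0  1  6  4  0  0  0]
 [ 0  0  0  0 14 42 11  0  0  0]
 [ 0  0  0  0  0 25 12  0  0  0]
 [ 0  0  0  0  0 34  4  0  0  0]
 [ 0  0  0  0  3 37  2  0  0  0]
 [ 0  0  0  0  2 35  2  0  0  0]
 [ 0  0  0  0  3 36  4  0  0  0]
 [ 0  8  7 12  5 29 20 11 14 13]
 [ 1  0  1  5  2  1  1  0  0  9]
 [ 0  0  6 10 14 20 14 13  9 24]]
[[ 0  0  0  0  1  2  4  4  0  0  0  0]
 [ 0  0  0  0  2  5  3  5  0  0  0  0]
 [ 0  0  0  0  0  1  1  1  0  0  0  0]
 [ 0  0  0  0  0  2  2  0  0  0  0  0]
 [ 0  0  0  0  3  7  6  0  0  0  0  0]
 [ 0  0  0  0  0  7  8  3  0  0  0  0]
 [ 0  0  0  2  1  2  2  4  0  0  0  0]
 [ 0  0  2 10 12  7  7 12 15  2  0  0]
 [ 0  0  3  6  3  7  8  4  5  1  0  0]
 [ 0  0  1  6  6  7  7  4  7  0  0  0]
 [ 0  0  2  6  8  5  5  8  8  0  0  0]
 [ 0  0  2  9  5  6  6  6  5  0  0  0]
 [ 0  0  2  4  9  7  7  7  7  0  0  0]
 [ 0  3  5  5 12 32 31  8  9 17  2  0]
 [ 0  2  1  0  2  4  5  0  2  2  2  0]
 [ 1 13 11 10 10 11 13  9 11 18 10  5]]
0.0 [[ 0.98   0.198 -0.   ]
 [ 0.198 -0.98  -0.   ]
 [-0.     0.    -1.   ]]
```

Run:
```python
from h import *
up(164,80)
S,d=imaging.capture("side");x,y,th=663,24.5,1.77
W,col=cloud("side",S,d,x,y,10,260,75); dx,dy=W[:,0]-x,W[:,1]-y
X=dx*np.cos(th)+dy*np.sin(th)
H,_,_=np.histogram2d(W[:,2],X,[np.arange(80,261,10),np.arange(-50,60,10)]); print(H.astype(int)[::-1])
cv2.imwrite("pics/s2.png",cv2.resize(S[130:250,180:280,::-1],(500,600),interpolation=cv2.INTER_CUBIC))
print(env.read_position())
```

```text
[[ 0  0  0  1  2  0 13  2  0  0]
 [ 0  0  0  1  1  1  5  0  0  5]
 [ 0  0  0  0  0  0  2  2  9  2]
 [ 0  0  0  0  0  0  0  2  1  0]
 [ 0  0  0  0  0  0  6  0  0  0]
 [ 0  0  0  0  0  3 13  4  0  0]
 [ 0  0  0  0  0  2 11  1  0  0]
 [ 0  0  0  1  2  3  6  0  0  0]
 [ 0  0  0  0  0  0  0  0  0  0]
 [ 0  0  0  0  0  0  0  0  0  0]
 [ 0  0  0  0  0  0  0  0  0  0]
 [ 0  0  0  0  0  0  0  0  0  0]
 [ 0  0  0  0  0  0  0  0  0  0]
 [ 0  0  0  0  0  0  0  0  0  0]
 [ 0  0  0  0  0  0  0  0  0  0]
 [ 0  0  0  0  0  8  2  0  0  0]
 [ 0  0  0  0 18 48  7  0  0  0]
 [ 0  0  0  0  0 30  7  0  0  0]]
[662.4499578   24.40558837 163.20318792]
```

View pics/s2.png

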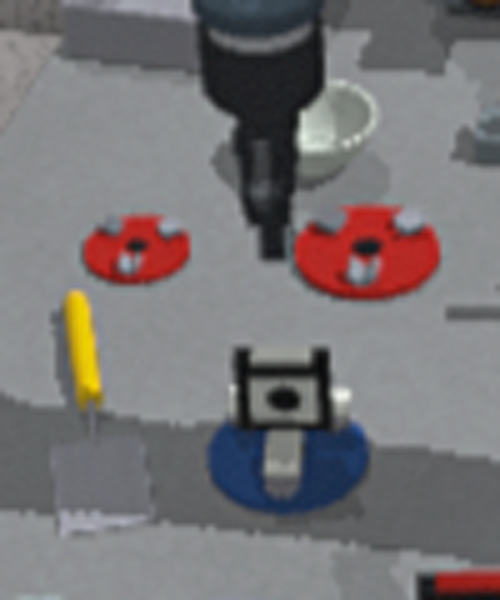

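Run:
```python
from h import *
p=np.array(env.read_position()); print(p,env.read_gripper_width(),env.read_joint_pos())
m=imaging.camera_model("side");W=np.array(m["world_to_cam"])
for z in(-22,0,16,40): 
    c=W@np.array([p[0],p[1],p[2]+z,1]); print(z,m["fx"]*c[0]/c[2]+m["cx"],m["fy"]*c[1]/c[2]+m["cy"])
for q in ([664,25,97],): 
    c=W@np.array(q+[1]); print("frame top",m["fx"]*c[0]/c[2]+m["cx"],m["fy"]*c[1]/c[2]+m["cy"])
S,d=imaging.capture("side"); print(np.round(d[176:186,228:242]).astype(int))
```

```text
[662.4499578   24.40558837 163.20318792] 5.082303541602096 [ 0.07098029  0.62709245 -0.26246913  1.53002544  0.18070491  1.00980562
 -1.61190535]
-22 235.54562796426939 189.4190561495315
0 235.19571289703177 184.14898263047422
16 234.9370153331639 180.25273663127277
40 234.54213384055504 174.3054234338368
frame top 235.7331193771304 199.76179756560396
[[1820 1816 1828 1485 1488 1484 1482 1485 1481 1490 1512 1821 1814 1808]
 [1827 1815 1816 1489 1482 1481 1482 1484 1481 1490 1509 1805 1811 1809]
 [1807 1811 1820 1495 1481 1483 1481 1482 1487 1493 1502 1797 1797 1802]
 [1804 1812 1805 1496 1482 1487 1491 1489 1486 1499 1808 1803 1798 1803]
 [1801 1807 1807 1500 1491 1490 1496 1486 1486 1498 1804 1795 1788 1792]
 [1802 1805 1796 1499 1494 1496 1491 1494 1493 1509 1797 1789 1790 1789]
 [1797 1804 1801 1791 1791 1794 1794 1789 1798 1796 1795 1774 1780 1777]
 [1789 1785 1790 1792 1796 1797 1792 1791 1789 1798 1790 1789 1775 1779]
 [1782 1785 1789 1790 1792 1782 1789 1787 1790 1793 1784 1789 1775 1772]
 [1785 1779 1786 1781 1778 1778 1779 1779 1780 1788 1778 1782 1774 1784]]
```

Run:
```python
from h import *
up(200); env.move_l([560,20,200],vel=200); env.move_l([560,20,60],vel=200)
print(env.move_l([560,20,24],vel=50,f_stop=4),env.read_position(),env.read_force())
S,d=imaging.capture("side");cv2.imwrite("pics/s3.png",cv2.resize(S[150:250,220:320,::-1],(600,600),interpolation=cv2.INTER_CUBIC))
print(env.move_l([560,20,5],vel=25,f_stop=4),env.read_position(),env.read_force(),env.read_t())
m=imaging.camera_model("side");W=np.array(m["world_to_cam"]);c=W@np.array([560,20,2,1]); print((m["fx"]*c[0]/c[2]+m["cx"]-220)*6,(m["fy"]*c[1]/c[2]+m["cy"]-150)*6)
```

```text
False [560.19377828  20.0499925   24.11992785] [0.44000059 0.02442446 0.39862933]
False [560.1197829   20.00178866   5.08983056] [-0.27787335  0.47091238  0.46315055] 12.275
279.99401217842023 444.05427329381723
```

View pics/s3.png

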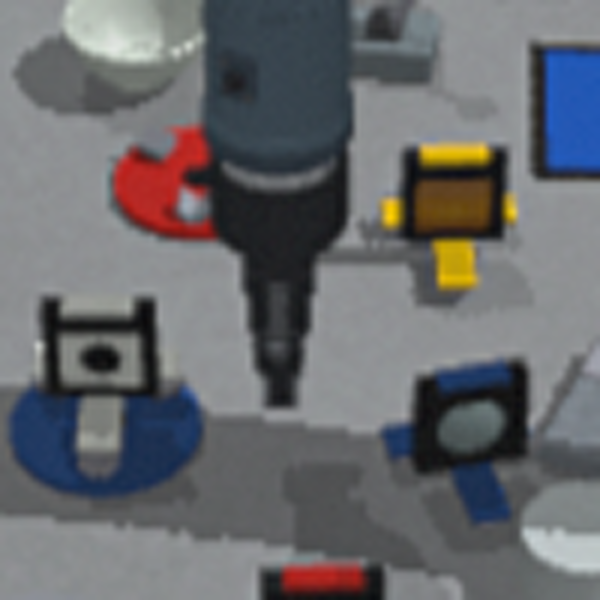

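Run:
```python
from h import *
print(env.move_l([560,20,-40],vel=25,f_stop=4),env.read_position(),env.read_force(),env.read_t())
up(60)
```

```text
True [559.94096201  19.97331971 -16.97075212] [-0.50365712 -0.85844771  7.686711  ] 13.2583
```

```bash
cat >> h.py <<'E'
H=30.5   # TCP height above feet at grasp (tips measured 16.5 mm above the TCP when shut)
def pick(x,y,th,feet=0,grip=50,opening=46):
    o=R(th+np.pi); env.gripper_to(opening); env.goto([x,y,UP-38],o)
    env.move_l([x,y,feet+H+45],vel=250); hit=env.move_l([x,y,feet+H],vel=100,f_stop=12)
    env.gripper_to(5,grip); w=env.read_gripper_width(); print("grip w",round(w,1),"hit",hit,"t",env.read_t(),"F",np.round(env.read_force(),1)); return w
def place(x,y,th,feet=0,over=2):
    o=R(th+np.pi); env.goto([x,y,UP-38],o); env.move_l([x,y,feet+H+25],vel=250)
    hit=env.move_l([x,y,feet+H-over],vel=40,f_stop=6); p=np.array(env.read_position())
    print("place hit",hit,"dz",round(p[2]-H-feet,1),"F",np.round(env.read_force(),1),"M",np.round(env.read_moment(),2))
def up(z=UP-38,vel=250): p=np.array(env.read_position()); env.move_l([p[0],p[1],z],vel=vel)
E
python3 - <<'E'
from h import *
up()
w=pick(663,24.5,1.77,15)
if w>9:
    env.move_l([663,24.5,15+H+30],vel=60); up()
    print("F",np.round(env.read_force(),1),np.round(env.read_moment(),2))
    a=1.737; c=np.array([397.5,-349])-5*np.array([np.cos(a),np.sin(a)])
    place(*c,a,0)
    env.gripper_to(46); up()
    p=cap("top"); cv2.imwrite("pics/t1.png",np.hstack([rect("top",p,397,-349,5,110,400),rect("top",p,662,24,10,80,400)])[:,:,::-1])
    for x,y in((664,24),): print(hole("top",p,x,y),mount("blue",x,y,p))
    print("t",env.read_t())
    print([np.round(r["point"]).tolist() for r in imaging.tip_of("top","target_c")][:2])
E
```

```text
grip w 13.3 hit False t 17.2167 F [-0.1  0.3  3.1]
F [-0.3  0.5 -2.3] [0.04 0.01 0.01]
place hit True dz 0.6 F [-0.5  1.   7.5] M [ 0.23  0.26 -0.04]
(np.float64(663.1), np.float64(24.4)) (np.float64(662.7533270496343), np.float64(24.434006760690195), np.float64(1.7609727272555133), np.float64(0.78), 'vee', array([-0.4,  0.3]), np.float64(0.82))
t 23.2167
[[397.0, -358.0, 41.0]]
```

View pics/t1.png

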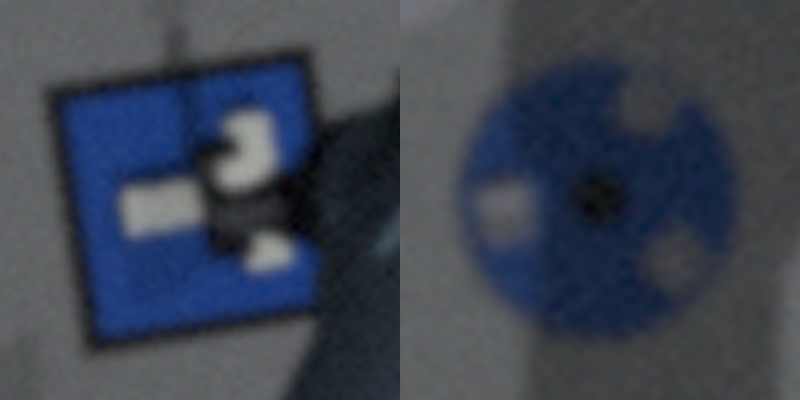

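```bash
cat >> h.py <<'E'
def seat(col,guess,mt):
    x,y,th,s=carrier(col,*guess); print(col,"at",np.round([x,y,th,s],2))
    if s<.6: return print("poor fit, stop")
    if pick(x,y,th)<9: return print("missed")
    env.move_l([x,y,H+40],vel=100); up(); place(*mt,15,over=3)
    env.gripper_to(40); p=np.array(env.read_position()); env.move_l([p[0],p[1],232],vel=200)
    env.goto([480,-20,232],R(1.77+np.pi))if 0 else None
    print("t",env.read_t())
E
python3 - <<'E'
from h import *
seat("blue",(452,22.7),(663.1,24.4,1.765))
T=cap("top"); 
print("filt",np.round(carrier("yellow",497,-175,T),2),"mir",np.round(carrier("red",500,190,T),2))
E
```

```text
blue at [451.27  22.12   2.03   0.83]
grip w 13.6 hit False t 26.7083 F [-1.1  0.9  7.3]
place hit True dz 0.6 F [ 2.1 -0.3  1.6] M [-0.07 -0.46 -0.06]
t 31.7667
filt [ 497.43 -176.58    1.82    0.79] mir [500.32 190.42   1.83   0.86]
```

Run:
```python
from h import *
seat("yellow",(497,-176),(642.3,227,1.934))
seat("red",(500,190.4),(664.8,-209.3,1.731))
env.goto([480,-20,232],R(1.77+np.pi)) if 0 else None
S=cap("side");cv2.imwrite("pics/s4.png",cv2.resize(S[130:310,170:410,::-1],(800,600),interpolation=cv2.INTER_CUBIC))
```

```text
yellow at [ 497.51 -176.59    1.82    0.79]
grip w 13.3 hit False t 34.875 F [-0.5 -0.7  4.5]
place hit True dz 0.6 F [ 1.4 -0.   2.3] M [-0.15 -0.51  0.12]
t 40.6583
red at [ 5.1647e+02  2.0299e+02 -4.0000e-02  2.3000e-01]
poor fit, stop
```

View pics/s4.png

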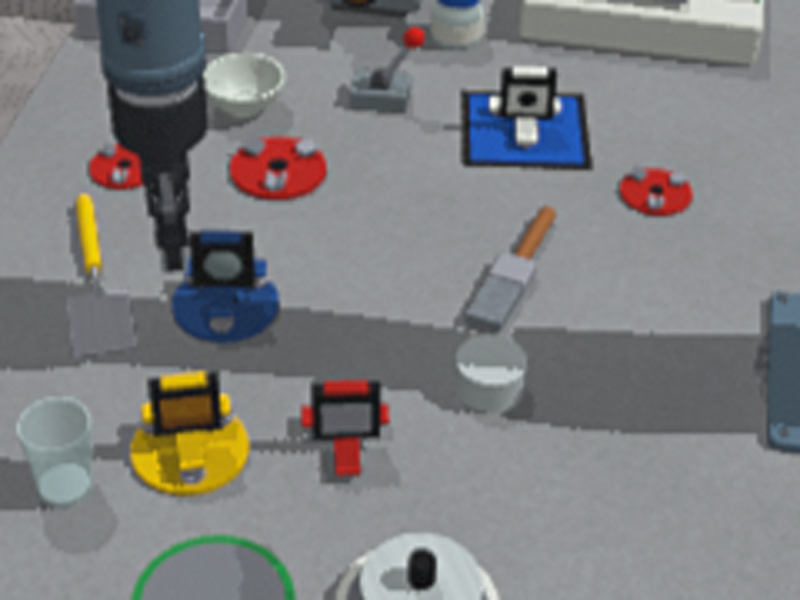

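Run:
```python
from h import *
env.goto([450,-250,232],R(1.77+np.pi))
T=cap("top")
print("filt",np.round(carrier("yellow",642,227,T,29),2))
S,d=imaging.capture("side");_,dt=imaging.capture("top")
for n,x,y,th in(("lens",663.1,24.4,1.765),("filt",642.3,227,1.934)):
    for c,p,dd in(("side",S,d),("top",T,dt)):
        W,_=cloud(c,p,dd,x,y); dx,dy=W[:,0]-x,W[:,1]-y
        X=dx*np.cos(th)+dy*np.sin(th);Y=-dx*np.sin(th)+dy*np.cos(th); k=W[:,2]>75
        tt=(W[:,2]>85); b=(X<-14)&(X>-36)&(W[:,2]>20)&(W[:,2]<50)
        print(n,c,"top z",np.percentile(W[:,2],[85,95]).round(1),"bar z by side",[np.round(np.median(W[b&(s*Y>18)][:,2]),1) if (b&(s*Y>18)).any() else None for s in(1,-1)],"frame X,Y mid",np.median(X[tt]).round(1),((np.percentile(Y[tt],3)+np.percentile(Y[tt],97))/2).round(1),"slope",np.round(np.polyfit(Y[tt],X[tt],1)[0],3), "stem z",np.round(np.median(W[(X>15)&(X<45)&(abs(Y)<7)][:,2]),1))
cv2.imwrite("pics/t2.png",np.hstack([rect("top",T,663,24,27,65,390),rect("top",T,642,227,27,65,390)])[:,:,::-1])
seat("red",(500,190.4),(664.8,-209.3,1.731))
```

```text
filt [6.4625e+02 2.4043e+02 1.9700e+00 4.6000e-01]
lens side top z [81.9 96.3] bar z by side [np.float64(34.4), np.float64(31.1)] frame X,Y mid 5.8 0.0 slope -0.004 stem z 33.1
lens top top z [41.3 96.1] bar z by side [np.float64(32.1), np.float64(32.2)] frame X,Y mid 1.3 -2.2 slope -0.011 stem z 33.6
filt side top z [82.5 97.1] bar z by side [np.float64(33.6), np.float64(32.4)] frame X,Y mid 5.1 -1.0 slope 0.007 stem z 34.2
filt top top z [42.4 97. ] bar z by side [np.float64(34.2), np.float64(32.3)] frame X,Y mid -0.2 -0.5 slope -0.002 stem z 33.2
red at [500.01 190.39   1.83   0.86]
grip w 13.3 hit False t 46.4333 F [-0.6  0.1  4.2]
place hit True dz 0.7 F [ 2.9 -1.5 -0.1] M [-0.34 -0.72  0.02]
t 52.225
```

View pics/t2.png

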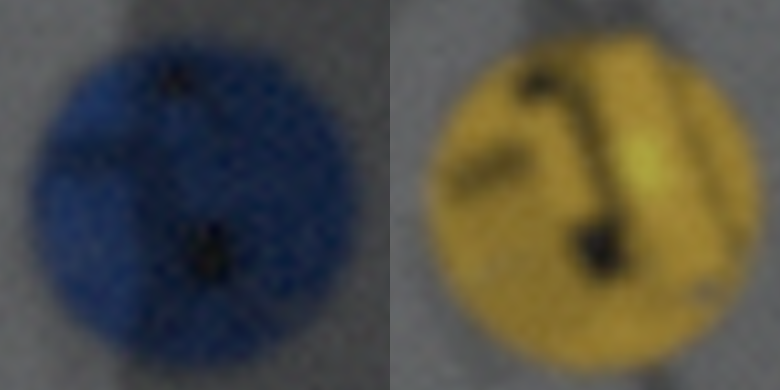

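Run:
```python
from h import *
env.goto([450,-120,232],R(1.77+np.pi))
T,dt=imaging.capture("top");S,d=imaging.capture("side")
for n,x,y,th in(("lens",663.1,24.4,1.765),("filt",642.3,227,1.934),("mir",664.8,-209.3,1.731)):
    for c,p,dd in(("side",S,d),("top",T,dt)):
        W,_=cloud(c,p,dd,x,y); dx,dy=W[:,0]-x,W[:,1]-y
        if len(W)<50: print(n,c,len(W)); continue
        X=dx*np.cos(th)+dy*np.sin(th);Y=-dx*np.sin(th)+dy*np.cos(th)
        b=(X<-14)&(X>-36)&(W[:,2]>20)&(W[:,2]<50); tt=(W[:,2]>88)
        print(n,c,"top z",np.percentile(W[:,2],95).round(1),"bar z",[np.round(np.median(W[b&(s*Y>18)][:,2]),1) for s in(1,-1)],"frame X",np.median(X[tt]).round(1),"slope",np.round(np.polyfit(Y[tt],X[tt],1)[0],3),"stem z",np.round(np.median(W[(X>15)&(X<45)&(abs(Y)<7)][:,2]),1))
# pot lid and knob, green ring
W,_=cloud("top",T,dt,400,360,34,52,90); print("lid",cv2.minEnclosingCircle(W[:,:2].astype(np.float32)),np.median(W,0))
W,_=cloud("top",T,dt,400,360,60,85,90); print("knob",len(W),W.mean(0))
W,_=cloud("side",S,d,400,360,60,85,90); print("knob side",len(W),W.mean(0))
im=rect("top",T,573,385,0,100,400).astype(int); m=((im[...,1]-im[...,0]>18)&(im[...,1]-im[...,2]>8)).astype(np.uint8)
cs=max(cv2.findContours(m,0,2)[0],key=len); (c,r),R_=cv2.minEnclosingCircle(cs); print("ring",573+100-r/2,385+100-c/2,R_/2)
print([np.round(r["point"]).tolist() for r in imaging.tip_of("top","pot_c")][:1],[np.round(r["point"]).tolist() for r in imaging.tip_of("top","mark_view")][:1],env.read_t())
for s in(0,1.57,-1.57,3.14):
  for p in((400,360,32),(573,385,32)): q=kinematics.ik(p,R(s)); print(s,p,None if q is None else np.round(q,2))
```

```text
lens side top z 96.2 bar z [np.float64(33.8), np.float64(33.3)] frame X 4.9 slope 0.009 stem z 32.5
lens top top z 97.8 bar z [np.float64(32.0), np.float64(33.3)] frame X 1.6 slope -0.009 stem z 31.7
filt side top z 96.8 bar z [np.float64(33.3), np.float64(34.6)] frame X 4.6 slope 0.016 stem z 34.0
filt top top z 97.1 bar z [np.float64(33.4), np.float64(31.8)] frame X 0.1 slope -0.01 stem z 32.6
mir side top z 95.2 bar z [np.float64(33.1), np.float64(33.0)] frame X 4.2 slope 0.059 stem z 33.4
mir top top z 97.4 bar z [np.float64(33.1), np.float64(33.4)] frame X 0.6 slope 0.005 stem z 32.7
lid ((399.52880859375, 362.6120300292969), 52.27279281616211) [400.28960902 360.87122699  41.69073493]
knob 44 [399.53895085 361.42269237  70.10419544]
knob side 68 [397.82228002 365.46122317  70.56314674]
ring 574.7765884399414 387.6273727416992 72.72423553466797
[[395.0, 360.0, 36.0]] [[569.0, 387.0, -2.0]] 53.35
0 (400, 360, 32) [-0.33  0.72 -0.64  1.92  0.64  0.72 -1.36]
0 (573, 385, 32) [-0.13  1.01 -0.88  1.48  0.85  1.06 -1.21]
1.57 (400, 360, 32) [-0.06  0.93 -1.07  1.9   1.02  0.98 -0.05]
1.57 (573, 385, 32) [-0.06  1.09 -1.04  1.48  0.99  1.15  0.29]
-1.57 (400, 360, 32) [-0.53  0.65 -0.37  1.93  0.38  0.63 -2.71]
-1.57 (573, 385, 32) [-0.26  0.92 -0.65  1.49  0.63  0.95 -2.66]
3.14 (400, 360, 32) [-0.05  0.94 -1.08  1.9   1.03  0.99  1.51]
3.14 (573, 385, 32) [-0.05  1.12 -1.08  1.48  1.03  1.18  1.84]
```

Run:
```python
from h import *
x,y=399.7,361.5
env.gripper_to(44); env.goto([x,y,200],R(0)); env.move_l([x,y,75],vel=250); print(env.move_l([x,y,33],vel=60,f_stop=8))
env.gripper_to(10,25); print("w",env.read_gripper_width(),env.read_position(),np.round(env.read_force(),1))
z=env.read_position()[2]
env.move_l([574.5,387,z-0.3],vel=60); print(env.read_position(),np.round(env.read_force(),1))
env.gripper_to(44); up(200)
env.goto([450,-120,232],R(1.77+np.pi))
T,dt=imaging.capture("top")
W,_=cloud("top",T,dt,574,387,34,52,70); print("lid",cv2.minEnclosingCircle(W[:,:2].astype(np.float32)),np.median(W,0))
W,_=cloud("top",T,dt,574,387,60,85,70); print("knob",len(W),W.mean(0))
S=cap("side"); cv2.imwrite("pics/s5.png",cv2.resize(S[120:345,140:440,::-1],(800,600),interpolation=cv2.INTER_CUBIC))
for c in("top","side"):
    for n in("lamp_base","lamp_tip"): print(c,n,[np.round(r["point"]).tolist() for r in imaging.tip_of(c,n)][:1])
W,col=cloud("top",T,dt,540,-376,80,125,60); k=col[:,0].astype(int)-col[:,1]>60; print("ball",W[k].mean(0) if k.any() else 0,k.sum(),env.read_t())
```

```text
False
w 22.864471559061425 [399.70471205 361.82393668  33.4677468 ] [-0.9 -1.7  2.9]
[572.75227265 387.73922245  33.54271782] [-5.3 -0.2  6.3]
lid ((573.4230346679688, 388.1094055175781), 52.14839553833008) [572.79736083 386.86220368  41.49095389]
knob 37 [573.26205988 386.82400281  71.03782775]
top lamp_base [[575.0, -373.0, -2.0]]
top lamp_tip [[540.0, -375.0, 92.0]]
side lamp_base [[580.0, -377.0, -0.0]]
side lamp_tip [[538.0, -374.0, 92.0]]
ball [ 536.69715682 -375.15890273  101.83261715] 26 63.575
```

View pics/s5.png

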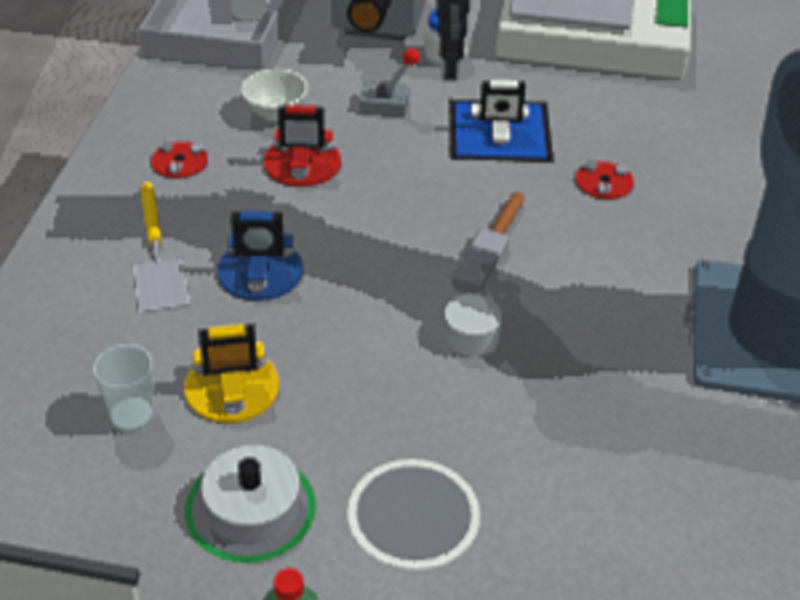

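Run:
```python
from h import *
o=R(0) if abs(kinematics.ik([540,-375,60],R(0))[6])<abs(kinematics.ik([540,-375,60],R(np.pi))[6]) else R(np.pi)
env.gripper_to(0); env.goto([487,-375.5,200],o); env.move_l([487,-375.5,58],vel=200)
print(env.move_l([620,-375.5,58],vel=50,f_stop=7),env.read_position(),np.round(env.read_force(),1))
p=env.read_position(); env.move_l([p[0]-25,p[1],58],vel=100); up(200); env.goto([420,-150,200],R(1.77+np.pi))
T,dt=imaging.capture("top");S=cap("side")
W,col=cloud("top",T,dt,590,-376,70,125,70); k=col[:,0].astype(int)-col[:,1]>60; print("ball",W[k].mean(0),k.sum(),env.read_t())
cv2.imwrite("pics/s6.png",cv2.resize(S[120:345,140:440,::-1],(800,600),interpolation=cv2.INTER_CUBIC))
```

```text
True [ 589.60706039 -375.42006144   56.88838424] [-2.6 -0.2  1.8]
ball [ 613.13627414 -371.27909647  102.04394589] 24 70.7667
```

View pics/s6.png

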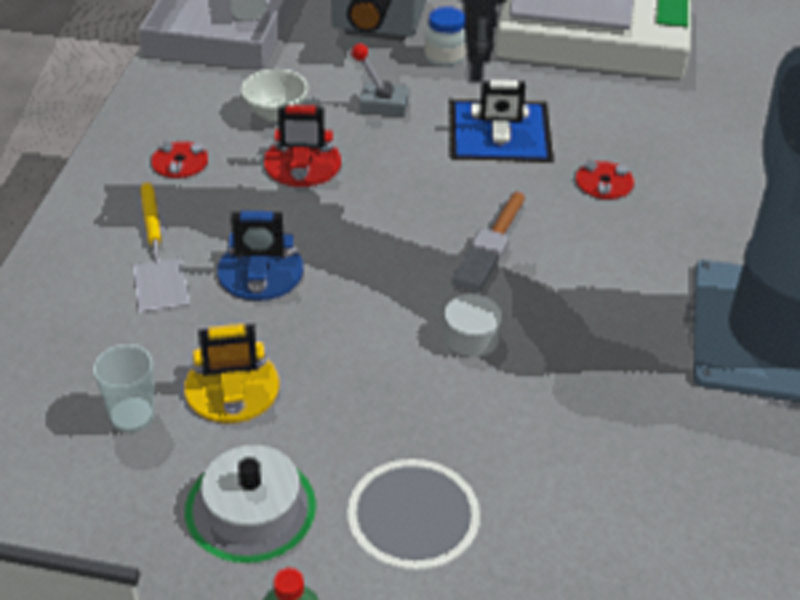

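Run:
```python
from h import *
env.gripper_to(0); env.goto([560,-375,200],R(0)); env.move_l([560,-375,58],vel=200)
print(env.move_l([620,-372.5,58],vel=30,f_stop=14),env.read_position(),np.round(env.read_force(),1))
p=env.read_position(); env.move_l([p[0]-30,p[1],58],vel=100); up(200); env.goto([420,-150,200],R(1.77+np.pi))
T,dt=imaging.capture("top")
W,col=cloud("top",T,dt,590,-376,70,125,70); k=col[:,0].astype(int)-col[:,1]>60; print("ball",W[k].mean(0),k.sum(),env.read_t())
W,_=cloud("top",T,dt,574,387,34,52,70); print("lid",np.median(W,0))
print([round(float(np.percentile(cloud("top",T,dt,x,y)[0][:,2],95)),1) for x,y in((663,24),(642,227),(665,-209))])
job.close_job()
```

```text
True [ 589.52299299 -373.67656098   57.09382377] [-1.9  0.7  1.5]
ball [ 612.71195686 -371.55334865  100.18925704] 26 76.9167
lid [573.41105229 385.78416519  41.74765444]
[96.6, 97.3, 96.5]
the job is handed in; nothing more can be done
```

The job is handed in at about 77 s. The target stands upright on the blue mat, and lens, filter and mirror are seated in the blue, yellow and large red mounts. The pot is inside the green ring, and the lamp lever was pushed last, to its on stop. The last pictures and depth readings agree with this; I did not test the optics for rocking by pressing on them.

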